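Open the T-handle transit case and fill its last pocket

ROBOT

A 6-joint arm with a two-finger parallel gripper is mounted at the origin on the work surface. World frame = base frame: x ahead of the robot, y to its left, z up, the work surface at z = 0. Lengths are in m, angles in degrees, forces in N, time in s.
With the tool pointing down it reaches from about 0.25 to 0.725 m from the base axis. Payload 9.7 kg.
Tool frame: the origin (TCP) lies between the finger pads; the fingertips stand 11 mm ahead of it and the grasp point (between the pads) lies 8 mm behind it; z points along the fingers, y is the line along which they close (so a half turn about z gives the same grasp; the last joint's range is limited). The gripper opens to 85 mm and grips with 20 to 120 N. Pads are 22 mm wide; open, the fingers measure 114 mm over their backs; the gripper's body (76 mm by 85 mm) begins 54 mm behind the grasp point. The pads swing forward as they close: fully open they stand 13 mm farther back than shut.
Start: joints at [0, 4.979, 10.078, 95.1, 0, 90], TCP at [0.55, -0, 0.242] pointing down, gripper open.
Joint ranges: [-179.16, 179.16], [-48.56, 103.87], [-65.8, 70.77], [-126.05, 130.52], [-82.76, 87.17], [-180, 180]. Speed limits (degrees/s): [127.2, 127.2, 147.25, 180, 180, 180].

INTERFACE

Orientations are given as [roll, pitch, yaw] about the fixed x, y, z axes, in that order (R = Rz(yaw) Ry(pitch) Rx(roll)).
In Python, from workcell import monitor, cams, ticket gives the robot as it stands.
- The arm moves only by the tool carry_out, never from a script. Its argument "plan" is a list of rows, each an object with "travel": the shift along the world's x, y, z as a fraction of full scale, a list of three; "angular": the turn, a rotation vector about the world's x, y, z as a fraction of full scale, a list of three; "grip": the gripper's target within -1 to 1 (fully open at 1, half-way at 0, shut at -1). In form: [{"travel": [x, y, z], "angular": [ax, ay, az], "grip": grip}, ...]. A call has 1 to 8 rows; each row is the pose to reach, as a shift and turn from the pose commanded when the call began; what a row does not reach only later rows make up. Full scale, the value 1, is 300 mm for a shift and 0.5 rad for a turn. A row lasts 1/12 s, in which the tool goes at most 41.7 mm and 7.16 degrees, less where a joint would pass 70% of its speed; a pose out of reach is approached as far as the arm can. A call with a number of a shift or a turn outside -1 to 1 is refused whole. A call with a gripper value outside its range is refused whole. The fingers move at their own pace and stop on an object; "grip_force" is the grip in N (left out, the last holds). Time passes only in rows, so rows that repeat a pose let the fingers close. It gives the time, the measured TCP pose, the force, the opening and the grip force at its end, in the units of the state.
- monitor.get_obs(): the state, without advancing time (a new reading comes with each control period).
- cams.camera(name): name is "scene" or "side" or "wrist"; returns a dict with "frame" (400x640x3 uint8, red, green, blue), "mtx" (3x3 intrinsics, pixels), "view" (4x4, takes a point from world to camera coordinates); the wrist camera has in their place "T_tool_cam" (4x4, takes a point from camera to tool coordinates, whose origin is the TCP and whose axes are the flange's). Camera axes: x right, y up, looking along -z (the intrinsics and any distortion apply to the point x, -y, -z); pixel columns grow to the right and rows downward; lengths in m; the calibration is good to about 2 mm. A picture is of the moment at which its call begins: read the wrist's pose just before it. There is no depth.
- ticket.job_done(): hands the job in; it is judged then, once.
The state is a dict: "time": time; "q": joint angles; "qd": joint speeds; "joint_efforts": joint torques, N m; "ee_pos": TCP position; "tcp_rot": TCP orientation; "wrist_force": force on the tool from outside, world axes, zero at the start; "torque": the same for the moment, N m; "opening": finger opening in m; "grasp_force": force on a finger pad.
Only numpy, scipy, OpenCV 4.12 (cv2) and the standard library are available. Lean on these libraries where they do the work, as an engineer would, in place of code of your own. Each camera call takes 0.05 s, during which the arm holds its last target. There are 200 camera calls.

TASK

Unlock the slanted blue transit case: push the red release button fully home so that the T-handle pops out, turn the handle clockwise as far as it goes, and stand clear while the lid swings fully open by itself. Then move the good silver-capped jar out of the white bench tray into the case's one empty pocket, setting it down on the pocket's floor before letting go, and leave the case open. Leave the orange-capped reject, the jars already in the case and everything else on the bench where they are.

Things in the scene. Friction and masses are not known exactly. Their poses are not given: they have to be found in the camera images.
- button_top (a point): Red round release button, 26 mm across, at the end of the T-handle's steel housing on the case's sloped lid, 60 mm from the turning axis along the bar's +y; the point is the centre of its top, 13 mm proud of the housing. z: outward normal of the lid, 28.6 deg from vertical, leaning to the robot while shut; y along the bar; x up the slope. 10 mm travel, about 3 N; stays in when pressed.
- button (a joint): release button travel in m, 0 = out, 0.010 = fully pressed; stays where it is left
- tee_bar (a point): Centre of the black T-handle bar, 76 long (its y) x 16 wide (its x) x 16 mm thick (its z). z: outward normal of the lid and the axis it turns about. At first it lies flush in the slot of its housing and cannot be gripped; as the button goes in, the bar comes straight out 30 mm and stays there (7 N to push it back), leaving 14 mm of air between it and the housing.
- tee_pop (a joint): how far the T-handle has come out in m, 0 = flush, 0.030 = fully out; three times the button's travel
- tee_turn (a joint): turn of the T-handle in rad, 0 = locked, 1.4 = stop (fully unlatched); grows clockwise as seen from outside looking at the lid; friction 0.15 N m, stays where left. Housing (40 mm wide, 18 mm high, from 50 mm on the bar's -y side of the axis to 78 mm on its +y side) and button turn with the bar. The latch lets go of the lid at about 1.1 rad.
- lid (a joint): opening of the lid in rad, 0 = shut, 2.35 = fully open. The blue lid (200 mm up the slope x 262 mm, 8 mm thick) is hinged along its upper (far) edge. Once unlatched a damped strut swings it up by itself in about 7 s if nothing is in its way and holds it fully open, leaning back 16 deg past upright at the back of the case.
- lid_face (a point): point of the lid's outer face on the turning axis of the T-handle, 145 mm from the hinge and 55 mm from the lower (near) edge; x up the slope to the hinge, y level, z outward normal. The hinge line lies 8 mm under the face.
- gap_seat (a point): Where the jar's centre belongs in the case's empty pocket (green square on its floor): 30 mm above the pocket's floor. z: the slanted case's own upright axis, 28.6 deg from vertical, leaning to the robot; y level along the row of three pockets (80 mm apart); x up the slope. Pockets 54 x 54 mm inside, walls 20 mm high.
- case: blue case on its stand, fixed; origin on the table under it, axes level, x away from the robot. Its outer walls reach 89 mm above the pocket floor, 262 mm apart in y; across the slope they stand 90 mm to the near and 110 mm to the far side of the row's centre line. A steel keeper lip (84 mm wide, at the middle of the near wall, 81 to 87 mm above the pocket floor) reaches 28 mm in from that wall's outer face.
- last_jar_mid (a point): Centre of the good jar to be moved: upright cylinder 48 mm across, 60 mm tall, about 0.12 kg, black with white label and SILVER cap; origin half-way up, z along its axis. It stands in a pocket of the low white bench tray.
- reject_mid (a point): Centre of the rejected jar with the ORANGE cap, same size, in another pocket of the same bench tray; it stays there
- jar_a_mid (a point): Centre of a jar already in the case (silver cap, same size), standing slanted in its pocket; stays there
- jar_b_mid (a point): Centre of the other jar already in the case, the same
- tray: low white bench tray, fixed, 245 (x) x 75 (y) x 24 mm; three pockets of 54 x 54 mm in a row 75 mm apart along its x, pocket floor 4 mm above the table, pocket walls 20 mm high; origin at the centre of its underside
- tape_gun_mid (a point): Bystander: red tape dispenser, 45 x 110 mm base, 70 mm high; the point is half-way up (30 mm up)
- pump_a_mid (a point): Bystander: black pump bottle with grey cap, 40 mm across, 135 mm tall; the point is half-way up
- pump_b_mid (a point): Bystander: second pump bottle, the same; the point is half-way up
- carton_mid (a point): Bystander: small closed cardboard carton 60 x 60 x 80 mm (x, y, z); the point is half-way up
- roll_mid (a point): Bystander: white label roll lying flat, 64 mm across, 40 mm tall; the point is half-way up
There are look-alikes about, which are no part of the job. Leave any purple look-alike of the part that bears last_jar_mid alone.

How it is judged:
By the outcome, as a careful person would: the job done as asked, in the order asked, and still so for the second after the job is handed in, with the robot touching nothing.
It also fails if it takes over 64 s, if anything falls off the work surface, if the arm or the gripper's body presses on something with over 40 N, if the wrist force passes 120 N, or if a joint passes its speed limit or range.

## Working session

There is one attempt and no reset: what is moved stays moved. The work goes in short steps, Python scripts to look and compute and a tool call to move; the robot and the scene stay as the last step left them, time stands still between calls to the robot, and variables do not carry over. Pictures are saved under pics/ and viewed, at most 10 in all, crops included, and the job is handed in when it is done.

Besides the shell and the picture viewer there is one more tool, called after "Request:" as name(argument=value, ...), one argument or row to a line, values as JSON. carry_out: Moves the arm, as the interface text tells. Its arguments: {"type":"object","properties":{"plan":{"type":"array","items":{"type":"object","properties":{"travel":{"type":"array","items":{"type":"number"}},"angular":{"type":"array","items":{"type":"number"}},"grip":{"type":"number"}}}},"grip_force":{"type":"number"}},"required":["plan"]}

```bash
mkdir -p pics; ls; python3 - <<'E'
from workcell import monitor,cams,ticket
import cv2,numpy as np
o=monitor.get_obs();print(o)
for n in ("scene","side","wrist"):
    c=cams.camera(n);cv2.imwrite(f"pics/{n}0.png",c["frame"][...,::-1])
    np.savez(f"pics/{n}0.npz",**{k:v for k,v in c.items()})
    print(n,c.keys(),c["mtx"].round(2).tolist(),(c.get("view") if "view" in c else c["T_tool_cam"]).round(4).tolist())
E
```

```text
pics
{'time': 0.0, 'q': array([ 1.45004692e-03,  5.00963806e+00,  1.00328174e+01,  9.51009552e+01,
       -6.82998484e-04,  8.99990088e+01]), 'qd': array([ 0.09495569,  0.03013199, -0.06902412, -0.03286849, -0.04269468,
        0.09021311]), 'joint_efforts': array([ 7.68234549e-04, -5.20392072e+01,  4.64802504e+01,  1.63646933e-02,
        2.23589603e-05, -6.77332673e-05]), 'ee_pos': array([5.49763310e-01, 1.06472242e-05, 2.41582447e-01]), 'tcp_rot': array([-1.79922224e+02,  6.81652300e-04,  9.00024422e+01]), 'wrist_force': array([-0.35792169, -0.13976068, -0.88375613]), 'torque': array([ 0.00566783, -0.01558932,  0.01210492]), 'grasp_force': 0.0, 'opening': 0.08568886892810479}
scene dict_keys(['frame', 'mtx', 'view']) [[488.69, 0.0, 322.27], [0.0, 488.69, 199.44], [0.0, 0.0, 1.0]] [[-0.0752, 0.997, 0.0152, 0.0816], [-0.8425, -0.0717, 0.5339, 0.4001], [0.5334, 0.0273, 0.8454, -1.9304], [0.0, 0.0, 0.0, 1.0]]
side dict_keys(['frame', 'mtx', 'view']) [[520.55, 0.0, 313.68], [0.0, 520.55, 197.55], [0.0, 0.0, 1.0]] [[-0.9592, -0.2825, 0.0075, 0.5411], [0.1411, -0.4558, 0.8788, -0.2359], [-0.2449, 0.8441, 0.4771, -1.2746], [0.0, 0.0, 0.0, 1.0]]
wrist dict_keys(['frame', 'mtx', 'T_tool_cam']) [[297.15, 0.0, 319.32], [0.0, 297.15, 201.3], [0.0, 0.0, 1.0]] [[0.0001, 0.9489, 0.3154, 0.0812], [1.0, -0.0001, -0.0001, -0.0005], [-0.0001, 0.3154, -0.9489, -0.1319], [0.0, 0.0, 0.0, 1.0]]
```

View pics/scene0.png

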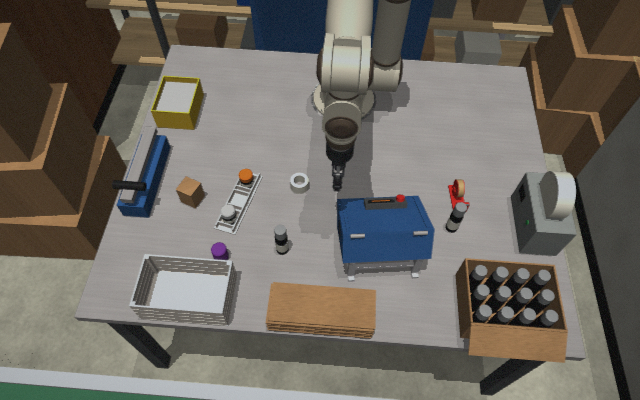

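View pics/side0.png

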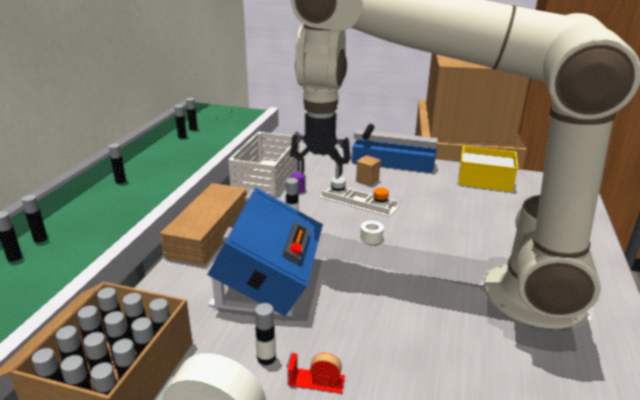

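View pics/wrist0.png

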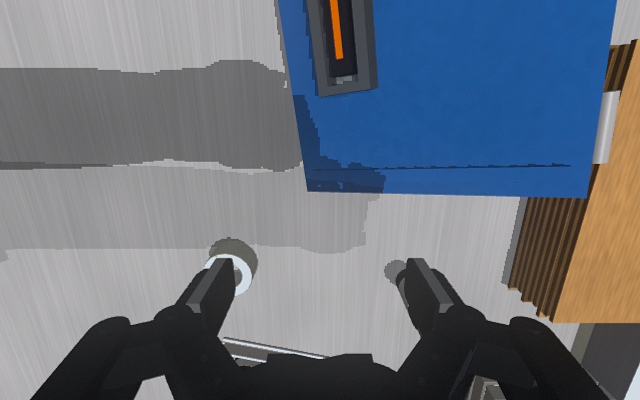

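Scene: the case is at +y of the arm, with the button at (401,198). The silver jar is at (228,212), the orange reject at (246,176) and the purple look-alike at (220,250). In the side view the button is at (296,248) and the caps are at (338,183) and (381,194). Next I'll zoom in and take blobs.

```bash
cat > h.py <<'E'
import numpy as np,cv2
from scipy.spatial.transform import Rotation as Rn
def load(n):
    d=dict(np.load(f"pics/{n}.npz"));return d
def ray(c,p,V=None):
    V=c["view"] if V is None else V
    d=np.array([(p[0]-c["mtx"][0,2])/c["mtx"][0,0],-(p[1]-c["mtx"][1,2])/c["mtx"][1,1],-1.])
    R=V[:3,:3];return -R.T@V[:3,3],(R.T@d)/np.linalg.norm(d)
def plane(c,p,z,V=None):
    o,d=ray(c,p,V);return o+d*(z-o[2])/d[2]
def tri(*rs):
    A=0;b=0
    for o,d in rs:
        P=np.eye(3)-np.outer(d,d);A=A+P;b=b+P@o
    x=np.linalg.solve(A,b);return x,[np.linalg.norm((np.eye(3)-np.outer(d,d))@(x-o)) for o,d in rs]
def wview(c,o):
    T=np.eye(4);T[:3,:3]=Rn.from_euler('xyz',o["tcp_rot"],degrees=True).as_matrix();T[:3,3]=o["ee_pos"]
    return np.linalg.inv(T@c["T_tool_cam"])
def proj(c,X,V=None):
    V=c["view"] if V is None else V
    p=V[:3,:3]@X+V[:3,3];return np.array([c["mtx"][0,2]+c["mtx"][0,0]*p[0]/-p[2],c["mtx"][1,2]-c["mtx"][1,1]*p[1]/-p[2]])
def blobs(f,lo,hi,mn=15):
    m=cv2.inRange(cv2.cvtColor(f,cv2.COLOR_RGB2HSV),np.array(lo),np.array(hi))
    n,l,s,c=cv2.connectedComponentsWithStats(m);return [(c[i].round(1).tolist(),s[i].tolist()) for i in range(1,n) if s[i,4]>=mn]
E
python3 - <<'E'
from h import *
S,D=load("scene0"),load("side0")
for n,c in (("sc",S),("sd",D)):
    f=c["frame"]
    print(n,"red",blobs(f,(0,200,120),(4,255,255)),blobs(f,(175,200,120),(180,255,255)));print("or",blobs(f,(5,180,150),(16,255,255)))
    print("blue",blobs(f,(100,150,40),(120,255,255),300))
def z(f,x0,y0,x1,y1,k):return cv2.resize(f[y0:y1,x0:x1],None,fx=k,fy=k,interpolation=cv2.INTER_CUBIC)
C=np.zeros((600,800,3),np.uint8)
for im,x,y in ((z(S["frame"],325,180,445,285,3),0,0),(z(D["frame"],205,180,335,320,3),400,0),(z(S["frame"],205,160,270,240,3),0,330),(z(D["frame"],310,165,410,220,3),400,425)):
    C[y:y+im.shape[0],x:x+im.shape[1]]=im
cv2.imwrite("pics/zoom.png",C[...,::-1])
E
```

```text
sc red [([453.1, 196.1], [449, 185, 14, 23, 77]), ([400.1, 197.8], [397, 195, 7, 7, 36])] []
or [([245.1, 174.1], [239, 169, 13, 11, 115])]
blue [([287.1, 24.0], [237, 0, 90, 53, 2252]), ([415.9, 28.0], [401, 0, 33, 59, 693]), ([147.9, 179.1], [117, 136, 52, 81, 1070]), ([384.1, 231.8], [338, 196, 95, 67, 4826])]
sd red [([295.4, 247.7], [291, 242, 10, 12, 89]), ([316.5, 376.2], [289, 354, 55, 39, 1224])] []
or [([381.0, 192.0], [375, 188, 13, 9, 94]), ([298.6, 236.6], [296, 230, 6, 14, 39]), ([326.0, 362.8], [313, 361, 26, 9, 27])]
blue [([397.0, 154.9], [353, 140, 82, 32, 1597]), ([266.1, 252.4], [210, 189, 111, 126, 7365])]
```

View pics/zoom.png

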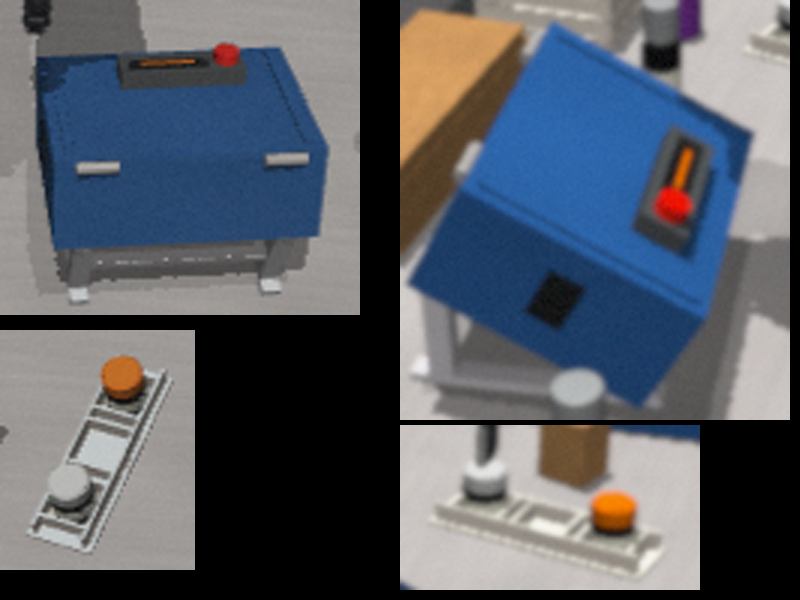

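```bash
python3 - <<'E'
from h import *
S,D,W=load("scene0"),load("side0"),load("wrist0")
sc=lambda X,Y:((X+.5)/3-.5+325,(Y+.5)/3-.5+180)
sd=lambda X,Y:((X-400+.5)/3-.5+205,(Y+.5)/3-.5+180)
N={'n-':((38,57),(750,135)),'n+':((281,48),(703,310)),'f+':((325,147),(470,182)),'f-':((53,165),(552,25))}
P=[]
for k,(a,b) in N.items():
    x,e=tri(ray(S,sc(*a)),ray(D,sd(*b)));P.append(x);print(k,x.round(4),np.round(e,4))
P=np.array(P)
L=np.array([[-.055,-.131,0],[-.055,.131,0],[.145,.131,0],[.145,-.131,0]])
m=P.mean(0);R,r=Rn.align_vectors(P-m,L-L.mean(0));Rm=R.as_matrix()
print("R",Rm.round(3).tolist(),"tilt",np.degrees(np.arccos(Rm[2,2])),"yaw",np.degrees(np.arctan2(-Rm[0,1],Rm[1,1])),"rms",r)
lf=m-Rm@L.mean(0);print("lid_face",lf.round(4),"button pred",(lf+Rm@[0,.06,.031]).round(4))
x,e=tri(ray(S,(400.1,197.8)),ray(D,(295.4,247.7)));print("button tri",x.round(4),np.round(e,4))
# slot ends of orange stripe
for a,b in (((130,64),(688,152)),((200,63),(676,196))):
    x,e=tri(ray(S,sc(*a)),ray(D,sd(*b)));print("stripe",x.round(4),np.round(e,4))
sc2=lambda X,Y:((X+.5)/3-.5+205,(Y-330+.5)/3-.5+160)
sd2=lambda X,Y:((X-400+.5)/3-.5+310,(Y-425+.5)/3-.5+165)
for n,a,b in(("silver",(70,481),(487,472)),("orange",(124,372),(614,504))):
    x,e=tri(ray(S,sc2(*a)),ray(D,sd2(*b)));print(n,x.round(4),np.round(e,4),plane(S,sc2(*a),.064).round(4),plane(D,sd2(*b),.064).round(4))
# tray top corners z=.024
for a in((173,376),(90,550),(28,530)):print("tray",plane(S,sc2(*a),.024).round(4))
E
```

```text
n- [0.5406 0.0062 0.1059] [0.002 0.002]
n+ [0.5074 0.2613 0.1114] [0.0015 0.0015]
f+ [0.6749 0.2812 0.2012] [0.0023 0.0023]
f- [0.7142 0.0259 0.1949] [0.0003 0.0003]
R [[0.88, -0.137, -0.455], [0.11, 0.99, -0.085], [0.462, 0.025, 0.887]] tilt 27.552377973775613 yaw 7.863888350038859 rms 0.008480393130717936
lid_face [0.5697 0.1387 0.1326] button pred [0.5474 0.1955 0.1616]
button tri [0.5499 0.1972 0.1543] [0.0001 0.0001]
stripe [0.5652 0.1015 0.1419] [0.0032 0.0032]
stripe [0.5557 0.1715 0.1438] [0.0002 0.0002]
silver [ 0.5821 -0.3444  0.0594] [0.0002 0.0002] [ 0.585  -0.3431  0.064 ] [ 0.5799 -0.3358  0.064 ]
orange [ 0.4374 -0.3083  0.0618] [0.0006 0.0006] [ 0.4383 -0.3081  0.064 ] [ 0.4372 -0.3032  0.064 ]
tray [ 0.4114 -0.26    0.024 ]
tray [ 0.6453 -0.3166  0.024 ]
tray [ 0.6267 -0.3874  0.024 ]
```

Lid geometry agrees with the given sizes: tilt ~28°, yaw ~7.8°, and the button is at (0.549, 0.197, 0.157). Next is the move to a standoff over the button.

```bash
cat >> h.py <<'E'
TILT=np.radians(28.6)
def frame(psi):
    c,s=np.cos(psi),np.sin(psi);Rz=np.array([[c,-s,0],[s,c,0],[0,0,1]])
    return Rz@Rn.from_euler('y',-TILT).as_matrix()   # cols x(up slope), y, n
def tool(F,spin=0):   # spin: clockwise from outside
    R=np.c_[F[:,1],F[:,0],-F[:,2]];return Rn.from_rotvec(-spin*F[:,2]).as_matrix()@R
def delta(o,p,R):
    R0=Rn.from_euler('xyz',o["tcp_rot"],degrees=True).as_matrix()
    return ((np.array(p)-o["ee_pos"])/.3).round(3).tolist(),(Rn.from_matrix(R@R0.T).as_rotvec()/.5).round(3).tolist()
E
python3 - <<'E'
from h import *
from workcell import monitor
F=frame(np.radians(7.7));b=np.array([.549,.197,.157])
print(F.round(3).tolist(),delta(monitor.get_obs(),b+F[:,2]*.091,tool(F)))
E
```

```text
[[0.87, -0.134, -0.474], [0.118, 0.991, -0.064], [0.479, 0.0, 0.878]] ([-0.147, 0.637, -0.016], [0.067, -0.999, 0.263])
```

Request:
carry_out(
  plan=[
    {"travel": [-0.147,0.2,0.05],"angular": [0.067,-0.998,0.263],"grip": -1},
    {"travel": [-0.147,0.4,0.05],"angular": [0.067,-0.998,0.263],"grip": -1},
    {"travel": [-0.147,0.637,-0.016],"angular": [0.067,-0.998,0.263],"grip": -1},
    {"travel": [-0.147,0.637,-0.016],"angular": [0.067,-0.998,0.263],"grip": -1},
    {"travel": [-0.147,0.637,-0.016],"angular": [0.067,-0.998,0.263],"grip": -1},
    {"travel": [-0.147,0.637,-0.016],"angular": [0.067,-0.998,0.263],"grip": -1},
    {"travel": [-0.147,0.637,-0.016],"angular": [0.067,-0.998,0.263],"grip": -1},
    {"travel": [-0.147,0.637,-0.016],"angular": [0.067,-0.998,0.263],"grip": -1},
  ],
)

```text
time: 0.82
ee_pos: [0.5057, 0.1913, 0.2377]
tcp_rot: [151.4, 0.0, 97.8]
wrist_force: [0.6, 0.2, 0.2]
opening: 0.0002
grasp_force: 0.0
```

```bash
cat > snap.py <<'E'
import sys
from h import *
from workcell import monitor,cams
o=monitor.get_obs();print(o["time"],o["q"].round(1),o["ee_pos"].round(4),o["tcp_rot"].round(1),o["wrist_force"].round(1),o["opening"].round(4))
c=cams.camera("wrist");c["view"]=wview(c,o);n=sys.argv[1];np.savez(f"pics/{n}.npz",**c);cv2.imwrite(f"pics/{n}.png",c["frame"][...,::-1])
E
python3 snap.py w1; python3 - <<'E'
from h import *
c=load("w1");print(blobs(c["frame"],(0,200,90),(4,255,255),30));print("or",blobs(c["frame"],(5,180,120),(18,255,255),30))
print(proj(c,np.array([.549,.197,.157])))
E
```

```text
Traceback (most recent call last):
  File "snap.py", line 4, in <module>
    o=monitor.get_obs();print(o["time"],o["q"].round(1),o["ee_pos"].round(4),o["tcp_rot"].round(1),o["wrist_force"].round(1),o["opening"].round(4))
                                                                                                                             ^^^^^^^^^^^^^^^^^^
AttributeError: 'float' object has no attribute 'round'
Traceback (most recent call last):
  File "h.py", line 4, in load
    d=dict(np.load(f"pics/{n}.npz"));return d
           ~~~~~~~^^^^^^^^^^^^^^^^^
FileNotFoundError: [Errno 2] No such file or directory: 'pics/w1.npz'
```

```bash
sed -i 's/o\["opening"\].round(4)/round(o["opening"],4)/' snap.py
python3 snap.py w1; python3 - <<'E'
from h import *
c=load("w1");print(blobs(c["frame"],(0,200,90),(4,255,255),30));print("or",blobs(c["frame"],(5,180,120),(18,255,255),30))
print(proj(c,np.array([.549,.197,.157])))
E
```

```text
0.8167 [ 24.8 -23.8 -20.9  65.3  -8.1 105.1] [0.5057 0.1913 0.2377] [151.4   0.   97.8] [0.6 0.2 0.2] 0.0002
[]
or []
[319.2935965  209.68015673]
```

View pics/w1.png

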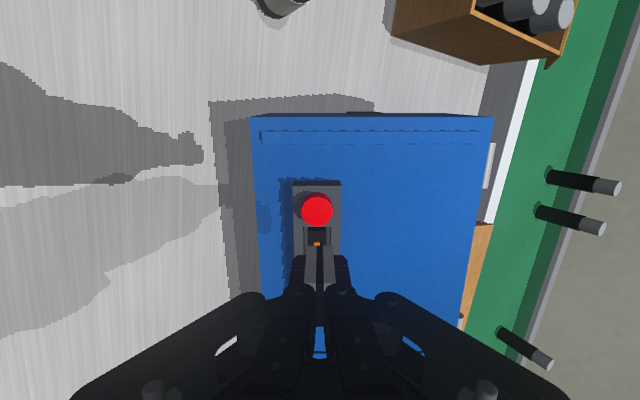

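Button is at (316.5,210) against a predicted (319,210), and the housing edges run vertical in the image, so yaw is right. I'll refine the button point from all three views.

```bash
python3 - <<'E'
from h import *
c=load("w1");S,D=load("scene0"),load("side0")
f=c["frame"].astype(int);m=((f[...,0]>180)&(f[...,1]<70)).astype(np.uint8)
cs,_=cv2.findContours(m,cv2.RETR_EXTERNAL,cv2.CHAIN_APPROX_NONE);k=max(cs,key=cv2.contourArea);e=cv2.fitEllipse(k);print(e)
p=e[0]
b=np.array([.549,.197,.157]);q=c["view"][:3,:3]@b+c["view"][:3,3];print("depth pred",-q[2],"by size",297.15*.026/max(e[1]))
x,er=tri(ray(c,p),ray(S,(400.1,197.8)),ray(D,(295.4,247.7)));print(x.round(4),np.round(er,4))
x,er=tri(ray(c,p),ray(D,(295.4,247.7)));print(x.round(4),np.round(er,4))
# housing / lid edge yaw residual
from workcell import monitor
F=frame(np.radians(7.7));print("button in lid axes rel TCP",F.T@(x-monitor.get_obs()["ee_pos"]))
E
```

```text
((316.68048095703125, 211.29173278808594), (28.481645584106445, 30.240272521972656), 82.69450378417969)
depth pred 0.238112459780337 by size 0.2554838086986928
[0.5495 0.1961 0.1538] [0.0017 0.0011 0.0008]
[0.5507 0.1936 0.1513] [0.0006 0.0006]
button in lid axes rel TCP [-0.00233108 -0.00290352 -0.09721325]
```

Request:
carry_out(
  plan=[
    {"travel": [0.058,0.008,-0.116],"angular": [0,0,0],"grip": -1},
    {"travel": [0.116,0.016,-0.232],"angular": [0,0,0],"grip": -1},
    {"travel": [0.122,0.016,-0.244],"angular": [0,0,0],"grip": -1},
    {"travel": [0.129,0.017,-0.256],"angular": [0,0,0],"grip": -1},
    {"travel": [0.129,0.017,-0.256],"angular": [0,0,0],"grip": -1},
  ],
)

```text
time: 1.28
ee_pos: [0.5451, 0.1946, 0.1604]
tcp_rot: [151.5, 0.1, 97.5]
wrist_force: [0.3, -1.0, 0.7]
opening: -0.0002
grasp_force: 0.0
```

```bash
python3 snap.py w2
```

```text
1.2833 [ 23.2 -18.7 -25.8  55.2  -7.4 103.8] [0.5451 0.1946 0.1604] [1.515e+02 1.000e-01 9.750e+01] [ 0.3 -1.   0.7] -0.0002
```

View pics/w2.png

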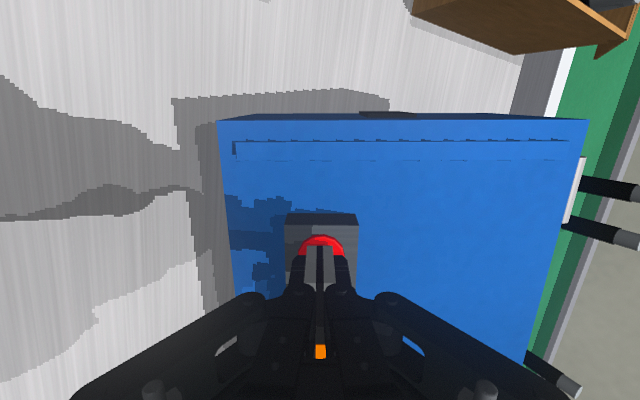

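Tips sit over the button (320,243), almost touching. I'll press on in small steps.

Request:
carry_out(
  plan=[
    {"travel": [0.005,0.001,-0.009],"angular": [0,0,0],"grip": -1},
    {"travel": [0.009,0.001,-0.018],"angular": [0,0,0],"grip": -1},
    {"travel": [0.013,0.002,-0.024],"angular": [0,0,0],"grip": -1},
    {"travel": [0.013,0.002,-0.024],"angular": [0,0,0],"grip": -1},
  ],
)

```text
time: 1.67
ee_pos: [0.5499, 0.1968, 0.1591]
tcp_rot: [151.0, -0.0, 97.6]
wrist_force: [-19.5, -7.9, 25.0]
opening: -0.0002
grasp_force: 15.5
```

Request:
carry_out(
  plan=[
    {"travel": [0.003,0.0,-0.006],"angular": [0,0,0],"grip": -1},
    {"travel": [0.006,0.001,-0.012],"angular": [0,0,0],"grip": -1},
    {"travel": [0.006,0.001,-0.012],"angular": [0,0,0],"grip": -1},
    {"travel": [0.006,0.001,-0.012],"angular": [0,0,0],"grip": -1},
  ],
)

```text
time: 2.0
ee_pos: [0.5524, 0.1974, 0.1591]
tcp_rot: [150.7, -0.1, 97.6]
wrist_force: [-29.0, -10.7, 40.6]
opening: -0.0001
grasp_force: 25.1
```

```bash
python3 - <<'E'
from h import *
from workcell import cams
out=[]
for n,(x0,y0,x1,y1) in (("scene",(325,150,445,270)),("side",(235,160,355,320)),("wrist",(200,180,440,400))):
    f=cams.camera(n)["frame"][y0:y1,x0:x1];k=400/f.shape[0] if n!="wrist" else 1.2
    out.append(cv2.resize(f,None,fx=2.6 if n!="wrist" else 1.1,fy=2.6 if n!="wrist" else 1.1,interpolation=cv2.INTER_CUBIC))
H=max(i.shape[0] for i in out);C=np.hstack([np.pad(i,((0,H-i.shape[0]),(0,0),(0,0))) for i in out]);C=C[:,:];print(C.shape)
C=cv2.resize(C,None,fx=min(1,800/C.shape[1]),fy=min(1,800/C.shape[1]))
cv2.imwrite("pics/chk.png",C[...,::-1])
E
```

```text
(416, 888, 3)
```

View pics/chk.png

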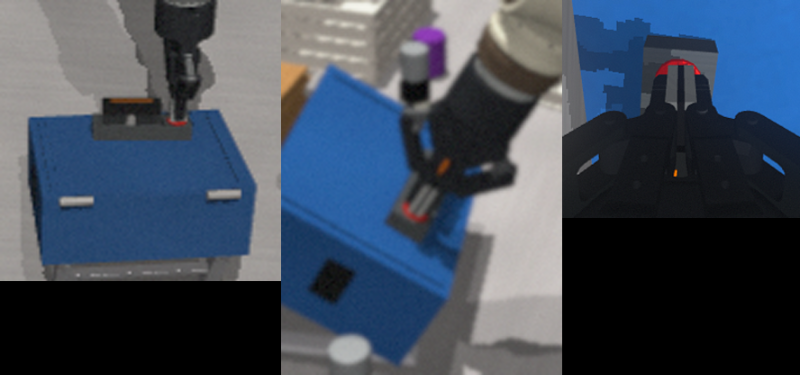

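The bar (raised, with the orange stripe) has popped out and the button is home. I'll retract along the normal, then shift over the bar.

Request:
carry_out(
  plan=[
    {"travel": [-0.04,-0.005,0.08],"angular": [0,0,0],"grip": -1},
    {"travel": [-0.111,-0.015,0.205],"angular": [0,0,0],"grip": -1},
    {"travel": [-0.111,-0.015,0.205],"angular": [0,0,0],"grip": 0.2},
    {"travel": [-0.084,-0.213,0.205],"angular": [0,0,0],"grip": 0.2},
    {"travel": [-0.084,-0.213,0.205],"angular": [0,0,0],"grip": 0.2},
    {"travel": [-0.084,-0.213,0.205],"angular": [0,0,0],"grip": 0.2},
    {"travel": [-0.084,-0.213,0.205],"angular": [0,0,0],"grip": 0.2},
  ],
)

```text
time: 2.73
ee_pos: [0.5254, 0.1325, 0.2127]
tcp_rot: [151.3, -0.0, 97.6]
wrist_force: [-0.1, 0.2, 1.0]
opening: 0.0508
grasp_force: 0.0
```

```bash
python3 snap.py w3; python3 - <<'E'
from h import *
from workcell import monitor
F=frame(np.radians(7.7));b=np.array([.5512,.1348,.1639]);o=monitor.get_obs()
print("rel TCP lid axes",(F.T@(b-o["ee_pos"])).round(4),delta(o,b-.006*F[:,2],tool(F)))
c=load("w3")
X=b+.008*F[:,2]
print("bar ends pred",[proj(c,X+s*.038*F[:,1]+t*.008*F[:,0]).round(0) for s in(1,-1) for t in (1,-1)])
print(blobs(c["frame"],(5,150,100),(18,255,255),20))
f=c["frame"].astype(int);m=((f[...,0]>150)&(f[...,1]<80)).astype(np.uint8);cs,_=cv2.findContours(m,0,1);k=max(cs,key=cv2.contourArea);print("btn",cv2.boundingRect(k),proj(c,b+(.06*F[:,1]-.019*F[:,2])))
E
```

```text
2.7333 [ 16.2 -24.8 -24.5  61.8  -4.1  97.6] [0.5254 0.1325 0.2127] [151.3  -0.   97.6] [-0.1  0.2  1. ] 0.0508
rel TCP lid axes [-0.0005 -0.0018 -0.0549] ([0.096, 0.007, -0.179], [-0.001, 0.004, 0.002])
bar ends pred [array([331., 178.]), array([305., 178.]), array([330., 284.]), array([307., 284.])]
[([318.6, 232.1], [312, 194, 14, 79, 636])]
btn (306, 116, 38, 39) [318.27647172 137.14944776]
```

View pics/w3.png

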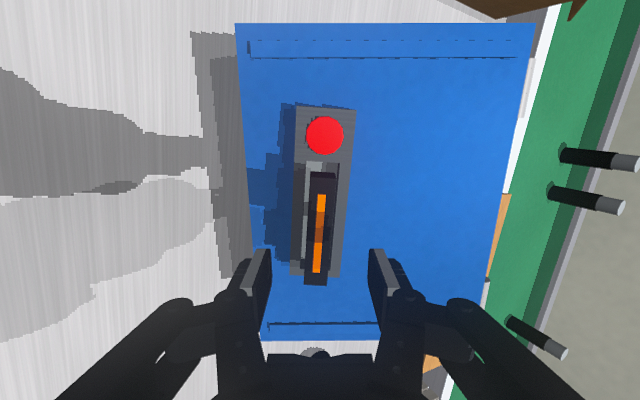

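The bar is raised, with ends at (322,173) and (316,285). It has turned about 3° clockwise and is centred as predicted. Next: descend and grip.

Request:
carry_out(
  plan=[
    {"travel": [0.048,0.003,-0.09],"angular": [0.057,0.008,-0.105],"grip": 0.1},
    {"travel": [0.096,0.007,-0.179],"angular": [0.057,0.008,-0.105],"grip": 0.1},
    {"travel": [0.096,0.007,-0.179],"angular": [0.057,0.008,-0.105],"grip": 0.0},
    {"travel": [0.096,0.007,-0.179],"angular": [0.057,0.008,-0.105],"grip": -1},
    {"travel": [0.096,0.007,-0.179],"angular": [0.057,0.008,-0.105],"grip": -1},
    {"travel": [0.096,0.007,-0.179],"angular": [0.057,0.008,-0.105],"grip": -1},
    {"travel": [0.096,0.007,-0.179],"angular": [0.057,0.008,-0.105],"grip": -1},
    {"travel": [0.096,0.007,-0.179],"angular": [0.057,0.008,-0.105],"grip": -1},
  ],
  grip_force=50,
)

```text
time: 3.45
ee_pos: [0.5541, 0.136, 0.158]
tcp_rot: [151.4, -1.7, 94.7]
wrist_force: [5.8, 2.3, -3.7]
opening: 0.0152
grasp_force: 51.1
```

```bash
python3 snap.py w4; python3 -c "
from h import *
F=frame(np.radians(7.7));print((F[:,2]/.5).round(3))"
```

```text
3.45 [ 15.6 -20.6 -27.7  54.5  -3.7 100.3] [0.5541 0.136  0.158 ] [151.4  -1.7  94.7] [ 5.8  2.3 -3.7] 0.0152
[-0.949 -0.128  1.756]
```

Gripped (15 mm opening). Clockwise adds to joint 6: it's now at 100.3°, and the stop is expected near 177°, inside the 180° range. I'll turn in stages and watch it.

Request:
carry_out(
  plan=[
    {"travel": [0,0,0],"angular": [0.095,0.013,-0.176],"grip": -1},
    {"travel": [0,0,0],"angular": [0.19,0.026,-0.351],"grip": -1},
    {"travel": [0,0,0],"angular": [0.284,0.038,-0.527],"grip": -1},
    {"travel": [0,0,0],"angular": [0.379,0.051,-0.702],"grip": -1},
    {"travel": [0,0,0],"angular": [0.474,0.064,-0.878],"grip": -1},
    {"travel": [0,0,0],"angular": [0.474,0.064,-0.878],"grip": -1},
  ],
)

```text
time: 4.0
ee_pos: [0.554, 0.1361, 0.158]
tcp_rot: [155.2, -14.9, 68.6]
wrist_force: [5.2, 3.3, -3.5]
opening: 0.0149
grasp_force: 51.2
```

```bash
python3 -c "
from h import *
from workcell import monitor
o=monitor.get_obs();F=frame(np.radians(7.7));R0=Rn.from_euler('xyz',o['tcp_rot'],degrees=True).as_matrix()
print(o['q'].round(1),o['torque'].round(2),o['wrist_force'].round(1),F.T@Rn.from_matrix(R0@tool(F).T).as_rotvec(),o['opening'])"
```

```text
[ 15.6 -20.6 -27.7  54.5  -3.7 129.3] [0.3  0.01 0.27] [ 5.2  3.3 -3.5] [ 0.00093421 -0.00074795 -0.56509   ] 0.014932940072113723
```

Request:
carry_out(
  plan=[
    {"travel": [0,0,0],"angular": [0.095,0.013,-0.176],"grip": -1},
    {"travel": [0,0,0],"angular": [0.19,0.026,-0.351],"grip": -1},
    {"travel": [0,0,0],"angular": [0.284,0.038,-0.527],"grip": -1},
    {"travel": [0,0,0],"angular": [0.379,0.051,-0.702],"grip": -1},
    {"travel": [0,0,0],"angular": [0.455,0.061,-0.843],"grip": -1},
    {"travel": [0,0,0],"angular": [0.455,0.061,-0.843],"grip": -1},
  ],
)

```text
time: 4.5
ee_pos: [0.5539, 0.1363, 0.1586]
tcp_rot: [164.6, -24.5, 41.3]
wrist_force: [-2.0, 2.8, 3.6]
opening: 0.0149
grasp_force: 52.6
```

Request:
carry_out(
  plan=[
    {"travel": [0,0,0],"angular": [0.095,0.013,-0.176],"grip": -1},
    {"travel": [0,0,0],"angular": [0.19,0.026,-0.351],"grip": -1},
    {"travel": [0,0,0],"angular": [0.265,0.036,-0.492],"grip": -1},
    {"travel": [0,0,0],"angular": [0.303,0.041,-0.562],"grip": -1},
  ],
)

```text
time: 4.83
ee_pos: [0.5538, 0.1363, 0.1586]
tcp_rot: [173.5, -28.0, 21.4]
wrist_force: [-3.6, 4.1, 3.6]
opening: 0.0156
grasp_force: 52.6
```

```bash
cat > st.py <<'E'
from h import *
from workcell import monitor
o=monitor.get_obs();F=frame(np.radians(7.7));R0=Rn.from_euler('xyz',o['tcp_rot'],degrees=True).as_matrix()
n=F[:,2];print(o['time'],o['q'].round(1),o['torque'].round(2),"tau_n",(o['torque']@n).round(2),o['wrist_force'].round(1),F.T@Rn.from_matrix(R0@tool(F).T).as_rotvec(),round(o['opening'],4),o['ee_pos'].round(4))
E
python3 st.py
```

```text
4.8333 [ 15.6 -20.7 -27.6  54.6  -3.7 174.9] [0.6  0.74 0.56] tau_n 0.16 [-3.6  4.1  3.6] [ 1.30777724e-03 -2.45031585e-04 -1.36016635e+00] 0.0156 [0.5538 0.1363 0.1586]
```

Request:
carry_out(
  plan=[
    {"travel": [0,0,0],"angular": [0.024,0.003,-0.044],"grip": -1},
    {"travel": [0,0,0],"angular": [0.047,0.006,-0.088],"grip": -1},
    {"travel": [0,0,0],"angular": [0.047,0.006,-0.088],"grip": -1},
  ],
)

```text
time: 5.08
ee_pos: [0.5538, 0.1363, 0.1586]
tcp_rot: [174.9, -28.2, 18.4]
wrist_force: [-2.7, 4.5, 3.9]
opening: 0.015
grasp_force: 52.6
```

```bash
python3 st.py
```

```text
5.0833 [ 15.6 -20.7 -27.6  54.6  -3.8 177.6] [0.73 0.78 0.78] tau_n 0.29 [-2.7  4.5  3.9] [ 1.18154365e-03 -5.06724950e-04 -1.40701323e+00] 0.015 [0.5538 0.1363 0.1586]
```

Request:
carry_out(
  plan=[
    {"travel": [0,0,0],"angular": [0.01,0.001,-0.018],"grip": -1},
    {"travel": [0,0,0],"angular": [0.019,0.003,-0.035],"grip": -1},
    {"travel": [0,0,0],"angular": [0.019,0.003,-0.035],"grip": -1},
  ],
)

```text
time: 5.33
ee_pos: [0.5538, 0.1363, 0.1585]
tcp_rot: [175.5, -28.3, 17.2]
wrist_force: [-2.4, 4.9, 3.4]
opening: 0.0152
grasp_force: 52.8
```

```bash
python3 st.py
```

```text
5.3333 [ 15.6 -20.6 -27.6  54.6  -3.8 178.6] [0.48 0.7  1.2 ] tau_n 0.79 [-2.4  4.9  3.4] [ 1.09051090e-03 -1.74963271e-04 -1.42533411e+00] 0.0152 [0.5538 0.1363 0.1585]
```

Torque is up to 0.8 N m, so the handle is at its stop. Releasing and getting clear.

Request:
carry_out(
  plan=[
    {"travel": [0,0,0],"angular": [0,0,0],"grip": 0.2},
    {"travel": [0,0,0],"angular": [0,0,0],"grip": 0.2},
    {"travel": [-0.063,-0.009,0.117],"angular": [0,0,0],"grip": 0.3},
    {"travel": [-0.126,-0.017,0.234],"angular": [0,0,0],"grip": 0.3},
    {"travel": [-0.19,-0.026,0.351],"angular": [-0.1,-0.013,0.18],"grip": 0.3},
    {"travel": [-0.25,-0.15,0.4],"angular": [-0.2,-0.027,0.37],"grip": 0.3},
    {"travel": [-0.25,-0.27,0.42],"angular": [-0.3,-0.04,0.55],"grip": 0.3},
    {"travel": [-0.25,-0.4,0.42],"angular": [-0.4,-0.054,0.74],"grip": 0.3},
  ],
)

```text
time: 6.0
ee_pos: [0.4787, 0.0214, 0.2865]
tcp_rot: [163.8, -24.2, 42.9]
wrist_force: [0.8, -0.0, -1.1]
opening: 0.0555
grasp_force: 0.0
```

```bash
python3 st.py; python3 - <<'E'
from h import *
from workcell import monitor
o=monitor.get_obs()
def vert(yaw): # tool y direction yaw deg
    a=np.radians(yaw);y=np.array([np.cos(a),np.sin(a),0]);z=np.array([0,0,-1.]);return np.c_[np.cross(y,z),y,z]
R0=Rn.from_euler('xyz',o["tcp_rot"],degrees=True).as_matrix();print("tool y yaw",np.degrees(np.arctan2(R0[1,1],R0[0,1])))
for yw in(-20,-13.6,):print(yw,delta(o,[.54,-.29,.20],vert(yw)))
E
```

```text
6.0 [  0.7 -32.1 -20.8  72.6   3.3 142.1] [-0.04  0.32  0.06] tau_n 0.05 [ 0.8 -0.  -1.1] [ 0.00126734 -0.00465945 -1.01718331] 0.0555 [0.4787 0.0214 0.2865]
tool y yaw -53.89542320657526
-20 ([0.204, -1.038, -0.288], [-0.396, 0.939, 1.045])
-13.6 ([0.204, -1.038, -0.288], [-0.45, 0.92, 1.264])
```

Request:
carry_out(
  plan=[
    {"travel": [0.2,-1,-0.1],"angular": [-0.39,0.93,1.0],"grip": 1},
    {"travel": [0.2,-1,-0.1],"angular": [-0.39,0.93,1.0],"grip": 1},
    {"travel": [0.2,-1,-0.1],"angular": [-0.39,0.93,1.0],"grip": 1},
    {"travel": [0.2,-1,-0.1],"angular": [-0.39,0.93,1.0],"grip": 1},
    {"travel": [0.2,-1,-0.1],"angular": [-0.39,0.93,1.0],"grip": 1},
    {"travel": [0.2,-1,-0.1],"angular": [-0.39,0.93,1.0],"grip": 1},
    {"travel": [0.2,-1,-0.1],"angular": [-0.39,0.93,1.0],"grip": 1},
    {"travel": [0.2,-1,-0.1],"angular": [-0.39,0.93,1.0],"grip": 1},
  ],
)

```text
time: 6.67
ee_pos: [0.5398, -0.2823, 0.2502]
tcp_rot: [180.0, 0.2, 68.2]
wrist_force: [0.7, 0.1, -0.4]
opening: 0.0855
grasp_force: 0.0
```

```bash
cat >> h.py <<'E'
def vert(yaw): # tool y direction yaw deg
    a=np.radians(yaw);y=np.array([np.cos(a),np.sin(a),0]);z=np.array([0,0,-1.]);return np.c_[np.cross(y,z),y,z]
E
python3 snap.py w5; python3 - <<'E'
from h import *
from workcell import monitor,cams
o=monitor.get_obs();c=load("w5")
print(delta(o,[.583,-.342,.20],vert(-14)),"jar pred px",proj(c,np.array([.583,-.342,.064])))
s=cams.camera("side");cv2.imwrite("pics/side5.png",s["frame"][...,::-1])
im=np.hstack([cv2.resize(c["frame"],(480,300)),cv2.resize(s["frame"][100:400,150:470],(320,300))]);cv2.imwrite("pics/v5.png",im[...,::-1])
E
```

```text
6.6667 [-27.5  13.6  20.7  97.1  -0.2  84.3] [ 0.5398 -0.2823  0.2502] [180.    0.2  68.2] [ 0.7  0.1 -0.4] 0.0855
([0.145, -0.194, -0.166], [0.007, -0.002, 0.275]) jar pred px [374.23442913 212.98578575]
```

View pics/v5.png

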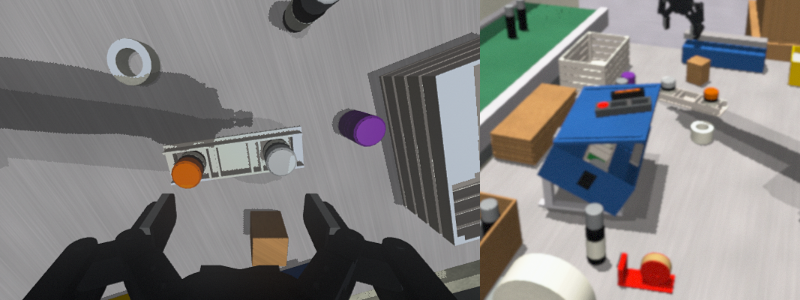

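The lid is swinging up with the handle turned. The silver jar is at wrist (373,211), within 2 px of the prediction. Going over it.

Request:
carry_out(
  plan=[
    {"travel": [0.145,-0.194,-0.1],"angular": [0.007,-0.002,0.275],"grip": 1},
    {"travel": [0.145,-0.194,-0.2],"angular": [0.007,-0.002,0.275],"grip": 1},
    {"travel": [0.145,-0.194,-0.367],"angular": [0.007,-0.002,0.275],"grip": 1},
    {"travel": [0.145,-0.194,-0.367],"angular": [0.007,-0.002,0.275],"grip": 1},
    {"travel": [0.145,-0.194,-0.367],"angular": [0.007,-0.002,0.275],"grip": 1},
    {"travel": [0.145,-0.194,-0.367],"angular": [0.007,-0.002,0.275],"grip": 1},
  ],
)

```text
time: 7.27
ee_pos: [0.582, -0.3354, 0.143]
tcp_rot: [179.9, -0.1, 76.1]
wrist_force: [0.7, -0.1, 1.2]
opening: 0.0855
grasp_force: 0.0
```

```bash
python3 snap.py w6; python3 - <<'E'
from h import *
from workcell import monitor
o=monitor.get_obs();c=load("w6")
q=proj(c,np.array([.583,-.342,.064]));print("pred",q)
f=c["frame"];h=cv2.cvtColor(f,cv2.COLOR_RGB2GRAY);r=70;x0,y0=int(q[0]-r),int(q[1]-r);g=h[max(y0,0):y0+2*r,x0:x0+2*r]
for p2 in(20,28,36):
    C=cv2.HoughCircles(cv2.medianBlur(g,3),cv2.HOUGH_GRADIENT,1,20,param1=80,param2=p2,minRadius=22,maxRadius=65)
    if C is not None:
        for k in C[0][:4]:
            P=(k[0]+x0,k[1]+max(y0,0));print(p2,P,k[2],plane(c,P,.064).round(4))
q=c["view"]@np.array([.583,-.342,.064,1]);print("exp radius",297*.024/-q[2])
print(delta(o,[.583,-.342,.039],vert(-14)))
E
```

```text
7.2667 [-30.   21.1  18.1  87.    0.1  73.8] [ 0.582  -0.3354  0.143 ] [ 1.799e+02 -1.000e-01  7.610e+01] [ 0.7 -0.1  1.2] 0.0855
pred [323.0705544  222.67976796]
20 (np.float32(324.5), np.float32(216.5)) 35.6 [ 0.5853 -0.3373  0.064 ]
20 (np.float32(325.5), np.float32(195.5)) 30.7 [ 0.5899 -0.3212  0.064 ]
20 (np.float32(333.5), np.float32(245.5)) 50.1 [ 0.5864 -0.3628  0.064 ]
28 (np.float32(324.5), np.float32(216.5)) 35.6 [ 0.5853 -0.3373  0.064 ]
28 (np.float32(334.5), np.float32(235.5)) 50.1 [ 0.5891 -0.3546  0.064 ]
36 (np.float32(322.5), np.float32(220.5)) 32.2 [ 0.583  -0.3401  0.064 ]
exp radius 31.296063551519012
([0.001, -0.021, -0.354], [0.001, 0.011, -0.005])
```

Request:
carry_out(
  plan=[
    {"travel": [0,0,-0.12],"angular": [0,0,0],"grip": 1},
    {"travel": [0,0,-0.24],"angular": [0,0,0],"grip": 1},
    {"travel": [0,0,-0.337],"angular": [0,0,0],"grip": 1},
    {"travel": [0,0,-0.337],"angular": [0,0,0],"grip": 1},
    {"travel": [0,0,-0.337],"angular": [0,0,0],"grip": -1},
    {"travel": [0,0,-0.337],"angular": [0,0,0],"grip": -1},
    {"travel": [0,0,-0.337],"angular": [0,0,0],"grip": -1},
    {"travel": [0,0,-0.337],"angular": [0,0,0],"grip": -1},
  ],
  grip_force=40,
)

```text
time: 7.98
ee_pos: [0.5842, -0.3372, 0.0465]
tcp_rot: [179.5, 0.0, 76.1]
wrist_force: [0.5, 0.9, 7.3]
opening: 0.0471
grasp_force: 39.8
```

```bash
python3 st.py
```

```text
7.9833 [-30.   22.    8.7  76.1   0.1  73.8] [0.16 0.23 0.02] tau_n -0.08 [0.5 0.9 7.3] [-0.0960333   0.48382904 -0.36840062] 0.0471 [ 0.5842 -0.3372  0.0465]
```

Request:
carry_out(
  plan=[
    {"travel": [0,0,0.07],"angular": [0,0,0],"grip": -1},
    {"travel": [0,0,0.2],"angular": [0,0,0],"grip": -1},
    {"travel": [0,0,0.33],"angular": [0,0,0],"grip": -1},
    {"travel": [0,0,0.46],"angular": [0,0,0],"grip": -1},
    {"travel": [-0.05,0,0.6],"angular": [0,0,0],"grip": -1},
    {"travel": [-0.1,0.1,0.75],"angular": [0,0,0],"grip": -1},
    {"travel": [-0.15,0.2,0.85],"angular": [0,0,0],"grip": -1},
    {"travel": [-0.2,0.3,0.9],"angular": [0,0,0],"grip": -1},
  ],
)

```text
time: 8.65
ee_pos: [0.5277, -0.2573, 0.3094]
tcp_rot: [179.5, -0.0, 76.0]
wrist_force: [1.2, 0.4, -0.2]
opening: 0.0467
grasp_force: 43.4
```

```bash
python3 st.py; python3 - <<'E'
from h import *
from workcell import monitor,cams
o=monitor.get_obs();F=frame(np.radians(7.7))
print(delta(o,[.51,.13,.31],tool(F)))
s=cams.camera("side")
print("green side",blobs(s["frame"],(40,120,60),(80,255,255),8))
s=cams.camera("scene");print("orange now",blobs(s["frame"],(5,180,150),(16,255,255)))
E
```

```text
8.65 [-2.600e+01  1.200e+01  2.560e+01  1.031e+02  1.000e-01  7.790e+01] [ 0.06 -0.05 -0.02] tau_n -0.05 [ 1.2  0.4 -0.2] [-0.0960649   0.48395699 -0.37011831] 0.0467 [ 0.5277 -0.2573  0.3094]
([-0.059, 1.291, 0.002], [-0.054, -0.984, 0.742])
green side [([106.2, 207.8], [0, 104, 263, 237, 18015]), ([261.3, 256.2], [259, 254, 7, 5, 20])]
orange now [([245.0, 174.1], [239, 169, 13, 11, 112]), ([393.1, 190.0], [391, 181, 5, 19, 27])]
```

Request:
carry_out(
  plan=[
    {"travel": [-0.059,0.1,0.0],"angular": [-0.054,-0.984,0.742],"grip": -1},
    {"travel": [-0.059,0.2,0.0],"angular": [-0.054,-0.984,0.742],"grip": -1},
    {"travel": [-0.059,0.3,0.0],"angular": [-0.054,-0.984,0.742],"grip": -1},
    {"travel": [-0.059,0.4,0.0],"angular": [-0.054,-0.984,0.742],"grip": -1},
    {"travel": [-0.059,0.5,0.0],"angular": [-0.054,-0.984,0.742],"grip": -1},
    {"travel": [-0.059,0.5,0.0],"angular": [-0.054,-0.984,0.742],"grip": -1},
    {"travel": [-0.059,0.5,0.0],"angular": [-0.054,-0.984,0.742],"grip": -1},
    {"travel": [-0.059,0.5,0.0],"angular": [-0.054,-0.984,0.742],"grip": -1},
  ],
)

```text
time: 9.42
ee_pos: [0.5101, -0.1075, 0.3066]
tcp_rot: [151.6, 0.0, 97.7]
wrist_force: [-0.2, 0.1, -0.7]
opening: 0.0465
grasp_force: 43.4
```

```bash
python3 - <<'E'
from h import *
from workcell import monitor,cams
while monitor.get_obs()["time"]<13.6: s=cams.camera("side")
b=blobs(s["frame"],(40,120,60),(80,255,255),8);print(b)
F=frame(np.radians(7.7));lf=np.array([.5702,.1374,.1288]);row=lf+.035*F[:,0]-.097*F[:,2]
for p,st in b:
    o,d=ray(s,p);X=o+d*((row-o)@F[:,2]/(d@F[:,2]));print(p,"on floor, lid axes rel row centre",(F.T@(X-row)).round(4))
o=monitor.get_obs();print(o["time"],o["ee_pos"],o["q"].round(1),round(o["opening"],4),delta(o,[.51,.13,.31],tool(F)))
S=cams.camera("scene");np.savez("pics/scene7.npz",**S);np.savez("pics/side7.npz",**s)
print([blobs(S["frame"],(0,200,100),(4,255,255))])
E
```

```text
[([99.3, 212.0], [0, 104, 262, 237, 16886]), ([261.9, 256.0], [259, 254, 8, 4, 21])]
[99.3, 212.0] on floor, lid axes rel row centre [0.3777 0.1221 0.    ]
[261.9, 256.0] on floor, lid axes rel row centre [ 0.0122 -0.0166 -0.    ]
13.6167 [ 0.51040269 -0.10718103  0.30495343] [-18.1 -23.1 -12.7  74.6  12.   66.8] 0.0466 ([-0.001, 0.791, 0.017], [0.0, -0.01, -0.004])
[[([453.5, 195.2], [449, 185, 14, 22, 83])]]
```

Request:
carry_out(
  plan=[
    {"travel": [0,0.13,0.017],"angular": [0,-0.01,-0.004],"grip": -1},
    {"travel": [0,0.26,0.017],"angular": [0,-0.01,-0.004],"grip": -1},
    {"travel": [0,0.39,0.017],"angular": [0,-0.01,-0.004],"grip": -1},
    {"travel": [0,0.52,0.017],"angular": [0,-0.01,-0.004],"grip": -1},
    {"travel": [0,0.66,0.017],"angular": [0,-0.01,-0.004],"grip": -1},
    {"travel": [0,0.791,0.017],"angular": [0,-0.01,-0.004],"grip": -1},
    {"travel": [0,0.791,0.017],"angular": [0,-0.01,-0.004],"grip": -1},
    {"travel": [0,0.791,0.017],"angular": [0,-0.01,-0.004],"grip": -1},
  ],
)

```text
time: 14.33
ee_pos: [0.5098, 0.1328, 0.3097]
tcp_rot: [151.4, 0.0, 98.0]
wrist_force: [0.4, 0.7, -0.8]
opening: 0.0467
grasp_force: 43.4
```

```bash
python3 snap.py w8; python3 - <<'E'
from h import *
c=load("w8");F=frame(np.radians(7.7));lf=np.array([.5702,.1374,.1288]);row=lf+.035*F[:,0]-.097*F[:,2]
print("pred floor",proj(c,row),[proj(c,row+.06*F[:,2]+s*.08*F[:,1]).round(0) for s in (1,-1)])
for p,st in blobs(c["frame"],(40,100,40),(85,255,255),40):
    o,d=ray(c,p);X=o+d*((row-o)@F[:,2]/(d@F[:,2]));print(p,st,(F.T@(X-row)).round(4))
E
```

```text
14.3333 [ 16.8 -24.4 -13.3  72.8  -4.2  97.7] [0.5098 0.1328 0.3097] [151.4   0.   98. ] [ 0.4  0.7 -0.8] 0.0467
pred floor [320.62662879 165.89330672] [array([321., 107.]), array([320., 235.])]
[557.0, 19.2] [510, 0, 97, 44, 3269] [0.2893 0.1841 0.    ]
[320.5, 165.1] [305, 150, 32, 32, 997] [-0.0002  0.0011  0.    ]
[471.9, 354.3] [467, 348, 11, 14, 46] [ 0.2713 -0.3383  0.    ]
[437.8, 383.8] [422, 355, 41, 45, 950] [ 0.2197 -0.4079  0.    ]
```

View pics/w8.png

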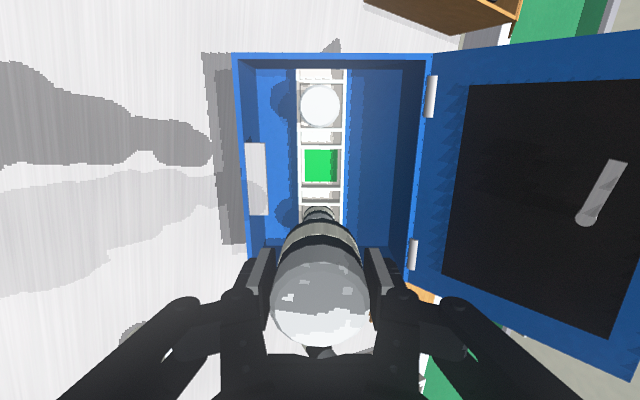

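The lid stands open. The green square of the middle pocket is at (320,165), under 1 mm from the prediction. The held jar's cap is around (320,304), which suggests a few mm of offset along the pads, so I'll measure it.

```bash
python3 - <<'E'
from h import *
c=load("w8");g=cv2.cvtColor(c["frame"],cv2.COLOR_RGB2GRAY)
print("col320",[(r,int(g[r,320])) for r in range(198,270,2)]);print([(r,int(g[r,300])) for r in range(330,362,2)])
T=c["T_tool_cam"]
def tp(p,z):
    d=T[:3,:3]@np.array([(p[0]-c["mtx"][0,2])/c["mtx"][0,0],-(p[1]-c["mtx"][1,2])/c["mtx"][1,1],-1]);o=T[:3,3];return (o+d*(z-o[2])/d[2]).round(4)
m=cv2.medianBlur(g[240:365,255:385],5)
for p2 in (20,30,40):
    C=cv2.HoughCircles(m,cv2.HOUGH_GRADIENT,1,10,param1=60,param2=p2,minRadius=42,maxRadius=58)
    if C is not None:
        for k in C[0][:3]:print(p2,k[0]+255,k[1]+240,k[2],tp((k[0]+255,k[1]+240),-.0175))
for r in(206,208,210):print(r,"jar xj from bottom edge",tp((320,r),.0425)[0]-.024)
E
```

```text
col320 [(198, 209), (200, 129), (202, 166), (204, 255), (206, 106), (208, 145), (210, 47), (212, 68), (214, 119), (216, 124), (218, 68), (220, 46), (222, 85), (224, 145), (226, 144), (228, 143), (230, 143), (232, 141), (234, 166), (236, 44), (238, 42), (240, 44), (242, 46), (244, 71), (246, 112), (248, 113), (250, 114), (252, 114), (254, 114), (256, 113), (258, 114), (260, 113), (262, 177), (264, 147), (266, 147), (268, 147)]
[(330, 231), (332, 231), (334, 248), (336, 247), (338, 247), (340, 247), (342, 245), (344, 233), (346, 235), (348, 233), (350, 232), (352, 232), (354, 229), (356, 54), (358, 58), (360, 57)]
20 320.5 295.5 50.8 [-0.0019  0.0003 -0.0175]
20 319.5 315.5 54.0 [-0.0129 -0.0001 -0.0175]
30 322.5 287.5 43.0 [ 0.0024  0.0012 -0.0175]
206 jar xj from bottom edge -0.0038000000000000013
208 jar xj from bottom edge -0.0051
210 jar xj from bottom edge -0.006499999999999999
```

```bash
python3 - <<'E'
from h import *
c=load("w8");f=c["frame"];g=cv2.cvtColor(f,cv2.COLOR_RGB2GRAY)
ch=" .:-=+*#%@"
for r in list(range(204,264,4))+list(range(264,366,5)):
    print(r,"".join(ch[min(9,int(v)//26)] for v in g[r,250:390:2]))
E
```

```text
204 #########+=====---------*@@@@@@@@@@@@@@@@@@@@@@==------:::::::::::::::
208 ########%+===-----------+%+**:=++++++**-##***@@=------::::::::::::::::
212 #######%%*==-------------*+=+=-.::::...##+***@@==------:::::::::::::::
216 -------======----------:-*=+.========+++.+#**@@=------::::::::::::::::
220 -------=======--:--------*=-:............:-*+@#==-----::::::::::::::::
224 --------========-------::..:-=+++++++++++-:..-#=------::::::::::::::::
228 --------============-:.:=+++++++++++++++++++++-..-----::::::::::::::::
232 =-------============.=+++++++++++++++++++++++++++.:---::::::::::::::::
236 =-------==========--+++++++*=...........:*#**++++=#.-:::::::::::::::::
240 =-----------------++==++......................+*===*=-::::::::::::::::
244 =------:---------==++............:::-::..........=+=++:::::::::::::::.
248 =----------:.:::==*......-==================-:.....:=+::::..-----:::::
252 =----=====.:.::-+...:-==========================:....**::...:-----::::
256 =---=====:::.::+...================================:..=::....=---=::::
260 :::-====-:...:=.:=============================
[... 899 characters left out ...]
%%%@@@%%%%%%%%%-:.::.....
324 :::::::.+@%%%+*%%%%%%%%%%%%%%%%%%%%%%%%%%%%%%%%@@@%%%%%%%%%%@%.::::...
329 ::::::::@%%%%%#+@%%%%%%%%%%%%%%%%%%%%%%%%%@@@@@@@@@@@@@@@%%%@@+::::::.
334 .:::::-@%%%%%%@@@##%%%%@@@@@@@@@@@@@@@@@@@@@@@@@@@@@@@@%@@@@%%%*:::...
339 ....::.*%%%%%@@@@@@@#%@@@@@@@@@@@@@@@@@@@@@@@@@@@@%@@@@@%%@@%%%.::....
344 ...::.::@@%%%@@@@%@@@@@%@%*@@@@@@@@@@@@@@@@@%%@@@@@@@@@@@@%%%%*.:::...
349 ......:.*@%%%@@@@%%@@%@%@@@#:::::::::::-:#@@@@@@@@@@@@@@%%++++.:::....
354 ........:..............-#%@@@::::::==------*@%=......:.......=.:......
359 .........::.:::::::::::::::::::::::::::::::::::::::::::::::.:.........
364 ...................::::::::::::::::::::::::::::::::..::...............
```

Cap ellipse is centred at (319.5,304.5), and its edges give the jar about 8.5 mm toward -tool-x of the TCP, with its centre 14.5 mm ahead. That agrees with the first triangulation. Computing the approach poses.

```bash
cat > pl.py <<'E'
from h import *
from workcell import monitor
F=frame(np.radians(7.7));lf=np.array([.5702,.1374,.1288]);row=lf+.035*F[:,0]-.097*F[:,2]
seat=row+.03*F[:,2]-.0002*F[:,0]+.0011*F[:,1]
T0=seat+.0085*F[:,1]+.0145*F[:,2]
o=monitor.get_obs();R=tool(F)
print(o["time"],"err lid axes",(F.T@(o["ee_pos"]-T0)).round(4),"F lid",(F.T@o["wrist_force"]).round(1),round(o["opening"],4))
for h in(.1,.05,.025,.01,0):print(h,delta(o,T0+h*F[:,2],R))
E
python3 pl.py
```

```text
14.3833 err lid axes [-0.0011 -0.0077  0.2404] F lid [-0.2 -0.  -2.1] 0.0463
0.1 ([0.222, 0.056, -0.409], [0.001, -0.001, -0.005])
0.05 ([0.301, 0.067, -0.555], [0.001, -0.001, -0.005])
0.025 ([0.34, 0.072, -0.629], [0.001, -0.001, -0.005])
0.01 ([0.364, 0.075, -0.672], [0.001, -0.001, -0.005])
0 ([0.38, 0.077, -0.702], [0.001, -0.001, -0.005])
```

Request:
carry_out(
  plan=[
    {"travel": [0.06,0.04,-0.1],"angular": [0,0,0],"grip": -1},
    {"travel": [0.12,0.046,-0.2],"angular": [0,0,0],"grip": -1},
    {"travel": [0.17,0.05,-0.31],"angular": [0,0,0],"grip": -1},
    {"travel": [0.222,0.056,-0.409],"angular": [0,0,0],"grip": -1},
    {"travel": [0.262,0.062,-0.482],"angular": [0,0,0],"grip": -1},
    {"travel": [0.301,0.067,-0.555],"angular": [0,0,0],"grip": -1},
    {"travel": [0.34,0.072,-0.629],"angular": [0,0,0],"grip": -1},
    {"travel": [0.34,0.072,-0.629],"angular": [0,0,0],"grip": -1},
  ],
)

```text
time: 15.05
ee_pos: [0.6125, 0.1493, 0.1167]
tcp_rot: [151.7, 0.0, 97.5]
wrist_force: [-0.2, -0.6, -1.1]
opening: 0.0466
grasp_force: 43.4
```

```bash
python3 pl.py
```

```text
15.05 err lid axes [-0.0023 -0.0035  0.0211] F lid [-0.7 -0.6 -0.8] 0.0466
0.1 ([-0.12, -0.004, 0.235], [0.003, -0.009, 0.006])
0.05 ([-0.041, 0.006, 0.088], [0.003, -0.009, 0.006])
0.025 ([-0.001, 0.012, 0.015], [0.003, -0.009, 0.006])
0.01 ([0.023, 0.015, -0.029], [0.003, -0.009, 0.006])
0 ([0.039, 0.017, -0.058], [0.003, -0.009, 0.006])
```

Request:
carry_out(
  plan=[
    {"travel": [0,0,0],"angular": [0,0,0],"grip": -1},
    {"travel": [0,0,0],"angular": [0,0,0],"grip": -1},
    {"travel": [0,0,0],"angular": [0,0,0],"grip": -1},
  ],
)

```text
time: 15.3
ee_pos: [0.6127, 0.1509, 0.1229]
tcp_rot: [151.3, 0.0, 97.6]
wrist_force: [-0.5, 0.4, -0.5]
opening: 0.0464
grasp_force: 43.4
```

```bash
python3 pl.py
```

```text
15.3 err lid axes [ 0.001  -0.002   0.0263] F lid [-0.6  0.4 -0.2] 0.0464
0.1 ([-0.12, -0.01, 0.214], [-0.0, 0.003, 0.003])
0.05 ([-0.041, 0.001, 0.068], [-0.0, 0.003, 0.003])
0.025 ([-0.002, 0.006, -0.005], [-0.0, 0.003, 0.003])
0.01 ([0.022, 0.01, -0.049], [-0.0, 0.003, 0.003])
0 ([0.038, 0.012, -0.079], [-0.0, 0.003, 0.003])
```

Request:
carry_out(
  plan=[
    {"travel": [0.0,0.005,0.0],"angular": [0,0,0],"grip": -1},
    {"travel": [0.005,0.006,-0.01],"angular": [0,0,0],"grip": -1},
    {"travel": [0.01,0.008,-0.022],"angular": [0,0,0],"grip": -1},
    {"travel": [0.016,0.009,-0.036],"angular": [0,0,0],"grip": -1},
    {"travel": [0.022,0.01,-0.049],"angular": [0,0,0],"grip": -1},
    {"travel": [0.022,0.01,-0.049],"angular": [0,0,0],"grip": -1},
    {"travel": [0.022,0.01,-0.049],"angular": [0,0,0],"grip": -1},
    {"travel": [0.022,0.01,-0.049],"angular": [0,0,0],"grip": -1},
  ],
)

```text
time: 15.97
ee_pos: [0.619, 0.1547, 0.1066]
tcp_rot: [151.4, 0.0, 97.7]
wrist_force: [-0.3, -0.1, -0.4]
opening: 0.0467
grasp_force: 43.4
```

```bash
python3 pl.py
```

```text
15.9667 err lid axes [-0.001   0.0011  0.0087] F lid [-0.5 -0.1 -0.2] 0.0467
0.1 ([-0.141, -0.023, 0.269], [0.001, -0.0, -0.0])
0.05 ([-0.062, -0.012, 0.122], [0.001, -0.0, -0.0])
0.025 ([-0.022, -0.007, 0.049], [0.001, -0.0, -0.0])
0.01 ([0.001, -0.003, 0.005], [0.001, -0.0, -0.0])
0 ([0.017, -0.001, -0.024], [0.001, -0.0, -0.0])
```

No contact force with the jar 11 mm below the pocket rim, so it's inside the pocket. Continuing down slowly.

Request:
carry_out(
  plan=[
    {"travel": [0.005,0,-0.007],"angular": [0,0,0],"grip": -1},
    {"travel": [0.009,0,-0.013],"angular": [0,0,0],"grip": -1},
    {"travel": [0.012,0,-0.018],"angular": [0,0,0],"grip": -1},
    {"travel": [0.012,0,-0.018],"angular": [0,0,0],"grip": -1},
    {"travel": [0.012,0,-0.018],"angular": [0,0,0],"grip": -1},
  ],
)

```text
time: 16.38
ee_pos: [0.6225, 0.1547, 0.1011]
tcp_rot: [151.4, 0.0, 97.7]
wrist_force: [-0.4, 0.2, -1.2]
opening: 0.0468
grasp_force: 43.4
```

```bash
python3 pl.py|head -1
```

```text
16.3833 err lid axes [-0.0005  0.0005  0.0022] F lid [-0.9  0.3 -0.9] 0.0468
```

Request:
carry_out(
  plan=[
    {"travel": [0.002,0,-0.004],"angular": [0,0,0],"grip": -1},
    {"travel": [0.004,0,-0.007],"angular": [0,0,0],"grip": -1},
    {"travel": [0.004,0,-0.007],"angular": [0,0,0],"grip": -1},
    {"travel": [0.004,0,-0.007],"angular": [0,0,0],"grip": -1},
  ],
)

```text
time: 16.72
ee_pos: [0.6238, 0.1547, 0.0995]
tcp_rot: [151.4, 0.0, 97.7]
wrist_force: [-4.8, -0.3, 2.8]
opening: 0.0466
grasp_force: 44.0
```

```bash
python3 pl.py|head -1
```

```text
16.7167 err lid axes [-0.0002  0.0004  0.0002] F lid [-2.9  0.3  4.7] 0.0466
```

Floor contact at the expected height (4.7 N along the normal). Releasing and withdrawing along the axis.

Request:
carry_out(
  plan=[
    {"travel": [0,0,0],"angular": [0,0,0],"grip": 0.2},
    {"travel": [0,0,0],"angular": [0,0,0],"grip": 0.45},
    {"travel": [0,0,0],"angular": [0,0,0],"grip": 0.45},
    {"travel": [-0.02,-0.003,0.037],"angular": [0,0,0],"grip": 0.45},
    {"travel": [-0.06,-0.008,0.111],"angular": [0,0,0],"grip": 0.45},
    {"travel": [-0.12,-0.016,0.222],"angular": [0,0,0],"grip": 0.45},
    {"travel": [-0.18,-0.024,0.333],"angular": [0,0,0],"grip": 0.45},
    {"travel": [-0.24,-0.032,0.444],"angular": [0,0,0],"grip": 0.45},
  ],
)

```text
time: 17.38
ee_pos: [0.5504, 0.1448, 0.2334]
tcp_rot: [151.5, 0.0, 97.7]
wrist_force: [0.7, 0.4, 0.1]
opening: 0.0617
grasp_force: 0.0
```

Request:
carry_out(
  plan=[
    {"travel": [-0.06,-0.008,0.111],"angular": [0,0,0],"grip": 0.45},
    {"travel": [-0.12,-0.016,0.222],"angular": [0,0,0],"grip": 0.45},
    {"travel": [-0.15,-0.02,0.28],"angular": [0,0,0],"grip": 0.45},
    {"travel": [-0.15,-0.02,0.28],"angular": [0,0,0],"grip": 0.45},
    {"travel": [-0.15,-0.02,0.28],"angular": [0,0,0],"grip": 0.45},
  ],
)

```text
time: 17.8
ee_pos: [0.5068, 0.1392, 0.3179]
tcp_rot: [151.3, -0.0, 97.7]
wrist_force: [0.7, 0.7, -1.1]
opening: 0.0618
grasp_force: 0.0
```

```bash
python3 snap.py w9; python3 - <<'E'
from h import *
from workcell import cams
c=load("w9");g=cv2.cvtColor(c["frame"],cv2.COLOR_RGB2GRAY)
F=frame(np.radians(7.7));lf=np.array([.5702,.1374,.1288]);row=lf+.035*F[:,0]-.037*F[:,2]
for s in(1,0,-1):print(s,"cap pred",proj(c,row+s*.08*F[:,1]).round(1))
print("green left",[b for b in blobs(c["frame"],(40,100,40),(85,255,255),5) if 280<b[0][0]<360])
q=proj(c,row);x0=260
C=cv2.HoughCircles(cv2.medianBlur(g[60:290,x0:380],3),cv2.HOUGH_GRADIENT,1,25,param1=80,param2=20,minRadius=17,maxRadius=27)
if C is not None:
    for k in C[0][:6]:
        o,d=ray(c,(k[0]+x0,k[1]+60));X=o+d*((row-o)@F[:,2]/(d@F[:,2]));print((k[0]+x0,k[1]+60,k[2]),(F.T@(X-row)).round(4))
ch=" .:-=+*#%@"
for r in range(90,280,6):print(r,"".join(ch[min(9,int(v)//26)] for v in g[r,270:370:2]))
s=cams.camera("scene");print(blobs(s["frame"],(5,180,150),(16,255,255)))
E
```

```text
17.8 [ 17.9 -24.4 -12.5  73.6  -4.9  99. ] [0.5068 0.1392 0.3179] [151.3  -0.   97.7] [ 0.7  0.7 -1.1] 0.0618
1 cap pred [318.6 113. ]
0 cap pred [318.6 179. ]
-1 cap pred [318.7 236.7]
green left [([306.6, 155.2], [303, 153, 14, 9, 47]), ([330.0, 155.8], [320, 153, 15, 11, 65])]
(np.float32(317.5), np.float32(110.5), np.float32(19.6)) [-0.0013  0.0828  0.    ]
(np.float32(315.5), np.float32(231.5), np.float32(19.6)) [-0.0042 -0.0723  0.    ]
(np.float32(318.5), np.float32(174.5), np.float32(22.8)) [-0.0002  0.0058  0.    ]
90 ==----------*%+####@@@@@@@@@@#####*@@++-----------
96 ------------*#+###@@@@@@@@@@@@@###*@@=+=----------
102 ------------=#+#@@@@@@@@@@@@@@@@%#*@@++-----------
108 ------------=*#@@@@@@@@@@@@@@@@@@%*@@++-----------
114 =-----------=*#@@@@@@@@@@@@@@@@@@@*@@++-----------
120 ====--------=#+%@@@@@@@@@@@@@@@@@#*@@+=-----------
126 ========-----%+%#*@@@@@@@@@@@@@*##+@%++-----------
132 ========----=@%##%%%%%@@@%%%%%%%%%%@%+=-----------
138 =======+=----@@@@@@@@@@@@@@@@%####*@*++-----------
144 =======+-----@@@@@@@@@@@@@@@@@%###*@*++-----------
150 =====--------@@@@@
[... 531 characters left out ...]
 ===-----------%+**==++++++**-#%***@@=-------------
216 ===-----------#+*+::-======-:+#+**@#==---------:::
222 ===-----------#+:=+#*%%%@@@@%**-*+@+==-------:-:-:
228 =======-------#=+@@@@@@@@@@@@@@%**@*=----------:::
234 ==========----**@@@@@@@@@@@@@@@@%+@==--------:--::
240 --------------@+@@@@@@@@@@@@@@@@=*@---------::-:::
246 --------------%@#*@@@@@@@@@@@@#***@--------:::::::
252 ::::::::::::::::::::::::-:::::::::::::::::::::::::
258 ::::::::::::::::::::::::::::::::::::::::::::::::::
264 ::::::::::::::::::::::::::::::::::::::::::::::::::
270 ::::::::::::::::::::::::::::::::::::::::::::::::::
276 ::::::::::::::::::::::::::::::::::::::::::::::::::
[([245.0, 174.1], [239, 169, 13, 11, 114])]
```

The three caps sit evenly in the row (middle cap about (319,179), as predicted). The reject hasn't moved, the lid is open and the arm is clear. Handing in.

```bash
python3 -c "
from workcell import ticket;print(ticket.job_done())"
```

```text
the job is handed in; nothing more can be done
None
```

The case is unlocked with its lid fully open, the good silver-capped jar stands on the floor of the middle pocket, and the job was handed in at about 18 s; the judge's verdict was not returned.

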